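Move the snap cover to the filled praline carrier

ROBOT

A 7-joint arm with a two-finger parallel gripper is mounted at the origin on the work surface. World frame = base frame: x ahead of the robot, y to its left, z up, the work surface at z = 0. Lengths are in m, angles in rad, forces in N, time in s.
With the tool pointing down it reaches from about 0.425 to 0.95 m from the base axis. Payload 4.7 kg.
Tool frame: the origin (TCP) lies between the finger pads; the fingertips stand 25 mm ahead of it and the grasp point (between the pads) lies 6 mm ahead of it; z points along the fingers, y is the line along which they close (so a half turn about z gives the same grasp; the last joint's range is limited). The gripper opens to 85 mm and grips with 20 to 120 N. Pads are 22 mm wide; open, the fingers measure 114 mm over their backs; the gripper's body (76 mm by 85 mm) begins 54 mm behind the grasp point. The pads swing forward as they close: fully open they stand 13 mm farther back than shut.
Start: joints at [-0.029, 0.469, -0.049, 1.532, 0.024, 1.141, -0.082], TCP at [0.675, 0, 0.256] pointing down, gripper open.
Joint ranges: [-2.59, 2.59], [-0.33, 1.99], [-1.39, 1.29], [0.1, 2.45], [-1.04, 4.18], [0.21, 1.99], [-2.66, 2.66]. Speed limits (rad/s): [2.57, 2.57, 3.14, 3.14, 3.14, 3.14, 3.14].

INTERFACE

Orientations are given as a 3x3 rotation matrix whose columns are the frame's x, y, z axes.
In Python, from rig import * gives the robot as it stands. Calls block until the motion is done:
- movep(position, orientation): joint-space move of the TCP to a pose.
- move_l(position, attitude=None, feed=0.15, until_force=None): straight line of the TCP; attitude=None keeps the orientation; feed is the mean speed in m/s. With until_force (N) it stops when the force on the tool has changed by that much, and returns True; else False.
- move_joints(angles): joint-space move.
- command_gripper(opening, newtons=None): finger opening in m; newtons is the grip in N (None keeps the last); returns when the fingers have stopped.
- sleep(seconds).
- inverse_kinematics(position, orientation): joint angles nearest the present ones, or None.
- sense(): the state.
- camera(name): name is "scene" or "side" or "wrist"; returns (picture, depth): 384x512x3 uint8, red, green, blue; 384x512 float32, m along the optical axis (not along the pixel's ray), 0 where there is no reading.
- camera_params(name): a dict with "K" (3x3 intrinsics, pixels), "dist" ([k1, k2, p1, p2, k3] as OpenCV has them; the pictures are not rectified), "position" and "rotation" of the camera in the world; the wrist camera has in their place "tool_from_camera" (4x4, takes a point from camera to tool coordinates, whose origin is the TCP and whose axes are the flange's). Camera axes: x right, y down, z forward; pixel columns grow to the right and rows downward; lengths in m; the calibration is good to about 2 mm. A picture is of the moment at which its call begins: read the wrist's pose just before it. camera_params takes no time and is no camera call.
A pose or a line that the arm cannot do raises Unreachable and nothing moves.
- finish_job(): hands the job in; it is judged then, once.
The state is a dict: "time_s": time; "joint_pos": joint angles; "qd": joint speeds; "joint_efforts": joint torques, N m; "position": TCP position; "tcp_rot": TCP orientation; "wrist_force": force on the tool from outside, world axes, zero at the start; "ft_torque": the same for the moment, N m; "finger_gap": finger opening in m; "gripper_force": force on a finger pad.
Only numpy, scipy, OpenCV 4.12 (cv2) and the standard library are available. Lean on these libraries where they do the work, as an engineer would, in place of code of your own. Each camera call takes 0.05 s, during which the arm holds its last target. There are 200 camera calls.

TASK

Squeeze the two opposing tabs of the snap cover together to free it from the empty praline carrier, lift it off, and fit it on the open carrier that holds the pralines: with the tabs still squeezed, press it evenly down by feel on the springy seal (its collar is set to a different height each time) and let the tabs spring out under the catches, so that it stays latched flat when you let go. Be gentle: squeeze no harder than the tabs need, never pull at a cover that is still caught, press no harder than the seal needs, and leave the tools and vessels around it where they are.

Things in the scene. Friction and masses are not known exactly. Their poses are not given: they have to be found in the camera images.
- carrier_empty: Grey open-topped plastic box, empty, fixed to the bench, 140 mm (x) by 68 mm (y) outside, walls 6 mm thick, 38 mm high, inner opening 128 by 56 mm, with a black rubber seal on its rim. The cover is latched on it at the start. Origin: centre of its underside, on the bench; z up. The two carriers stand side by side, either one on the left.
- carrier_full: Open box 146 mm (x) by 74 mm (y) outside, fixed, with two rows of five dark pralines (up to 22 mm high). Origin: centre of its underside, on the bench; z up. In it stands a collar, 140 by 68 mm, walls 6 mm, that carries the same seal and catches as carrier_empty. The collar is locked at a height that differs each time by 0 to 12 mm and is not measured. The cover fits either way round.
- full_low_rim (a point): Centre of carrier_full's opening, 45 mm above the bench: where the top of the relaxed seal would be with the collar at its lowest; it really is 0 to 12 mm higher. The seal is a springy frame on the rim that gives about 3 N per mm and bottoms hard after 6 mm. A latched cover keeps it pressed by 2.5 mm. More than 30 N between cover and carrier is too much.
- empty_catch_left (a point): Tip of the catch on carrier_empty's +y inner wall, 23.5 mm from the box's middle plane, at the catch's lower edge, 33 mm above the bench, 12 mm below the top of the relaxed seal. Each long wall has one such catch halfway along: 36 mm long (x), jutting 4.5 mm inwards, 4 mm thick; alike on carrier_full's collar.
- cover: White plate 136 mm (x) by 64 mm (y) by 5 mm, about 0.15 kg in all. Origin: centre of its underside; z up. On its middle a fixed block 22 by 31 mm rises to 29 mm above the origin; beside it at +y and -y stand two grey ribbed tabs. Four tapered studs 11 mm long under its corners guide it into the box with about 2.5 mm of play. It can be carried by the squeezed tabs.
- tab_left (a joint): How far the tab on the cover's +y side is pressed in, m: 0 = sprung out, 0.006 = in to its stop. It takes 3 N to start and 9 N at the stop; it is free of its catch when in by more than 4 mm. 25 to 45 N of grip holds the cover firmly; more than 60 N on a tab breaks it.
- tab_right (a joint): The same for the tab on the cover's -y side. Pushing the cover down with 6 N or more brings the noses below the catches (10 to 13 N to be sure); at about 16 N the seal bottoms. As the tabs go out, opening fingers may drag the cover up: open little by little and keep pushing. Caught only half, a tab stays in by some 3 mm.
- tab_left_face (a point): On the outer face of the left tab, 28 mm above the cover's origin, 29 mm from its middle when sprung out (tabs 58 mm apart over their faces, 46 mm when both are in). The tab is 26 mm long (x), 7 mm thick, upright, its top 38 mm above the cover's origin; the cover's y points outwards here.
- tab_right_face (a point): The same for the right tab, on the -y side; the cover's -y points outwards here.
- nose_left (a point): Upper outer edge of the hooked nose on the leg under the left tab, 27 mm from the cover's middle, 9.5 mm below its origin plane; it moves with the tab and hooks 3.5 mm under the catch (right side alike). The leg ends 17.5 mm below the plate. The noses are square, without ramp: the cover goes on only with both tabs held in.
- bowl: Bystander: steel bowl, 170 mm wide, 80 mm high; origin at the centre of its underside; leave it alone.
- spatula: Bystander: grey spatula lying between the carriers; origin at the centre of its underside; leave it alone.
- cup: Bystander: small steel cup, 52 mm wide, 45 mm high, between the carriers' far ends; origin at the centre of its underside; leave it alone.
- scraper: Bystander: wide steel scraper with a red handle, lying flat, up to 28 mm high; origin at the centre of its underside; leave it alone.
- brush: Bystander: brush lying on the bench; origin at the centre of its underside; leave it alone.
Things that resemble listed ones, but are neither listed nor needed, are in the scene too. Leave any yellow look-alike of the carrier_empty alone.

How it is judged:
By the outcome, as a careful person would: the job done as asked, in the order asked, and still so for the second after the job is handed in, with the robot touching nothing.
It also fails if it takes over 58 s, if anything falls off the work surface, if the arm or the gripper's body presses on something with over 40 N, if the wrist force passes 120 N, or if a joint passes its speed limit or range.

## Working session

There is one attempt and no reset: what is moved stays moved. The work goes in short steps, each a Python script; the robot and the scene stay as the last script left them, time stands still between calls to the robot, and variables do not carry over. Pictures are saved under pics/ and viewed, at most 10 in all, crops included, and the job is handed in when it is done.

```bash
ls; mkdir -p pics; cat > h.py <<'E'
from rig import *
import numpy as np, cv2, pickle
def snap(name,tag):
    s=sense(); im,d=camera(name); p=camera_params(name)
    pickle.dump((im,d,p,np.array(s["position"]),np.array(s["tcp_rot"])),open(f"pics/{tag}.pkl","wb"))
    cv2.imwrite(f"pics/{tag}.png",im[:,:,::-1]); return im,d
def load(tag):
    im,d,p,pos,R=pickle.load(open(f"pics/{tag}.pkl","rb"))
    K=np.array(p["K"],float);D=np.array(p["dist"],float)
    if "position" in p: t=np.array(p["position"]);C=np.array(p["rotation"])
    else:
        T=np.array(p["tool_from_camera"]); C=R@T[:3,:3]; t=pos+R@T[:3,3]
    return im,d,K,D,t,C
def cloud(tag):
    im,d,K,D,t,C=load(tag); h,w=d.shape
    uv=np.stack(np.meshgrid(np.arange(w),np.arange(h)),-1).reshape(-1,1,2).astype(np.float64)
    n=cv2.undistortPoints(uv,K,D).reshape(h,w,2)
    P=np.dstack([n,np.ones((h,w))])*d[...,None]
    W=P@C.T+t; W[d==0]=np.nan
    return im,W
E
python3 - <<'E'
from h import *
a,_=snap("scene","scene");b,_=snap("side","side");c,_=snap("wrist","wrist")
cv2.imwrite("pics/m.png",cv2.resize(np.vstack([np.hstack([a,b]),np.hstack([c,c*0])])[:,:,::-1],(800,600)))
for n in("scene","side"):
    p=camera_params(n);print(p["position"],p["rotation"])
print(camera_params("wrist")["tool_from_camera"],sense())
E
```

```text
pics
[1.27631803 0.40504378 1.08523264] [[-0.49342234  0.64443695 -0.58415358]
 [ 0.86970411  0.37497634 -0.32094784]
 [ 0.01221312 -0.66640361 -0.74549116]]
[5.33848526e-04 8.75692599e-01 7.21430338e-01] [[-0.89662608 -0.2156829   0.38670733]
 [-0.44221792  0.48050768 -0.75733459]
 [-0.02247172 -0.85005485 -0.52621456]]
[[ 1.06630212e-03 -9.61453522e-01 -2.74965431e-01  7.03539083e-02]
 [ 9.99999323e-01  1.15312055e-03 -1.54093614e-04 -2.39358500e-04]
 [ 4.65222136e-04 -2.74965081e-01  9.61454101e-01 -1.18565820e-01]
 [ 0.00000000e+00  0.00000000e+00  0.00000000e+00  1.00000000e+00]] {'time_s': 0.15, 'joint_pos': array([-0.02890096,  0.46929539, -0.04858792,  1.53339321,  0.02409242,
        1.1409854 , -0.08230245]), 'qd': array([-7.60968445e-04, -4.09219947e-05,  1.89748062e-04, -3.93942704e-03,
        1.25677794e-03, -2.31828540e-03, -1.31293651e-03]), 'joint_efforts': array([ 3.33697863e-04, -5.10767841e+01, -4.67274967e-02, -2.37979531e+01,
        1.07760131e-02,  5.44104041e-03, -2.80327527e-05]), 'position': array([6.74607842e-01, 1.85897928e-05, 2.55487135e-01]), 'tcp_rot': array([[-1.41431501e-05,  9.99998881e-01, -1.49579639e-03],
       [ 9.99999999e-01,  1.40812116e-05, -4.14189090e-05],
       [-4.13978001e-05, -1.49579697e-03, -9.99998880e-01]]), 'wrist_force': array([-0.33447381, -1.06456014,  0.72955359]), 'ft_torque': array([-0.04706732,  0.03058461,  0.09636326]), 'gripper_force': 0.0, 'finger_gap': 0.0852937264125047}
```

View pics/m.png

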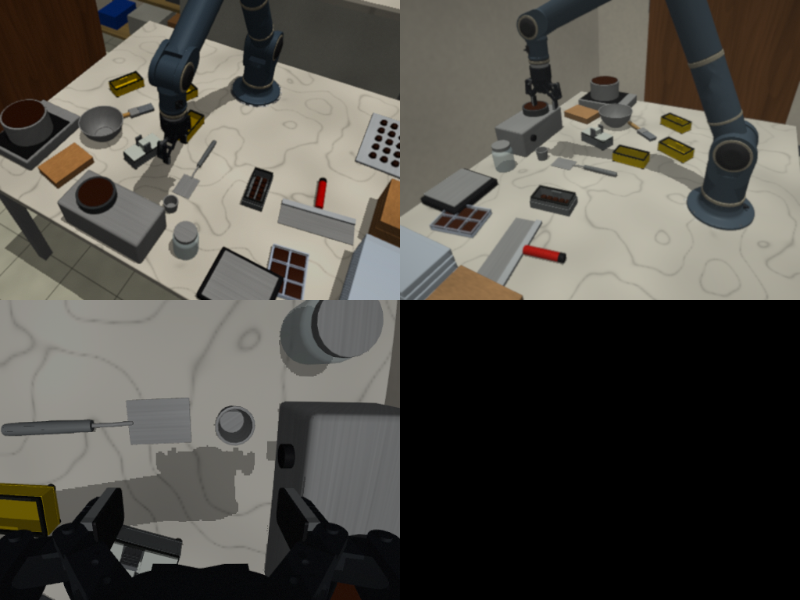

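The empty carrier with the cover is at about (145,152) in the scene quadrant. The carrier with the pralines is at (258,188), and three yellow look-alikes stand near (126,83), (185,92) and (193,122). I'll enlarge both and compute their positions.

```bash
python3 - <<'E'
from h import *
im,W=cloud("scene"); im2,W2=cloud("side")
def crop(im,u,v,w=80,h=60): 
    return cv2.resize(im[v-h//2:v+h//2,u-w//2:u+w//2],(400,300),interpolation=cv2.INTER_CUBIC)
cv2.imwrite("pics/z.png",np.vstack([np.hstack([crop(im,190,195),crop(im,330,240)]),np.hstack([crop(im2,765-512,175),crop(im2,708-512,257)])])[:,:,::-1])
for uv in [(190,195),(330,240),(325,235),(217,262),(250,220)]: print(uv,W[uv[1],uv[0]].round(3))
for uv in [(253,175),(196,250)]: print(uv,W2[uv[1],uv[0]].round(3))
# top-down height map of merged clouds
A=np.vstack([W.reshape(-1,3),W2.reshape(-1,3)]);C=np.vstack([im.reshape(-1,3),im2.reshape(-1,3)])
m=~np.isnan(A[:,0])&(A[:,0]>.3)&(A[:,0]<1.0)&(abs(A[:,1])<.45)&(A[:,2]>-.02)&(A[:,2]<.1)
A=A[m];C=C[m];o=np.argsort(A[:,2]);A=A[o];C=C[o]
top=np.zeros((350,450,3),np.uint8)
top[((1-A[:,0])*500).astype(int).clip(0,349),((.45-A[:,1])*500).astype(int).clip(0,449)]=C
cv2.imwrite("pics/top.png",cv2.resize(top,(771,600),interpolation=cv2.INTER_NEAREST)[:,:,::-1])
E
```

```text
(190, 195) [ 0.579 -0.182  0.04 ]
(330, 240) [0.495 0.224 0.003]
(325, 235) [0.498 0.208 0.019]
(217, 262) [ 0.713 -0.007  0.005]
(250, 220) [ 0.544 -0.003  0.001]
(253, 175) [ 0.546 -0.183  0.048]
(196, 250) [0.529 0.204 0.015]
```

View pics/z.png

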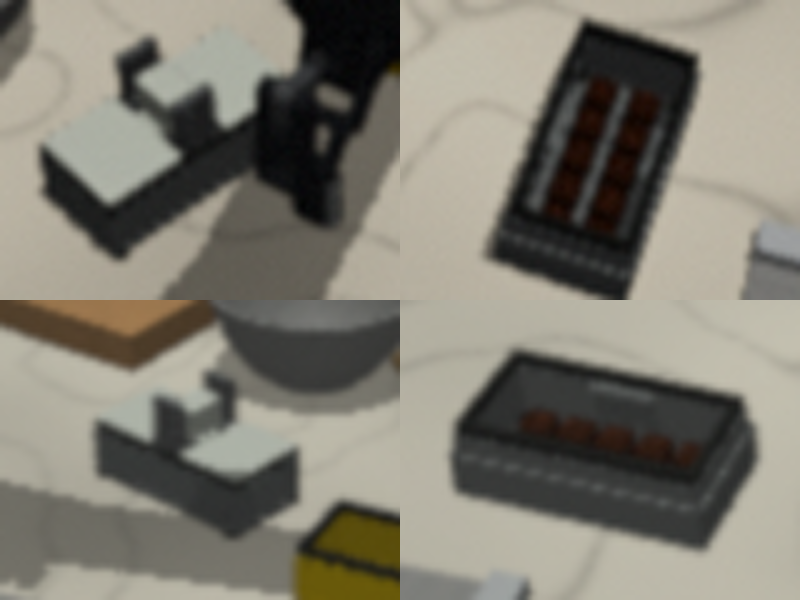

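View pics/top.png

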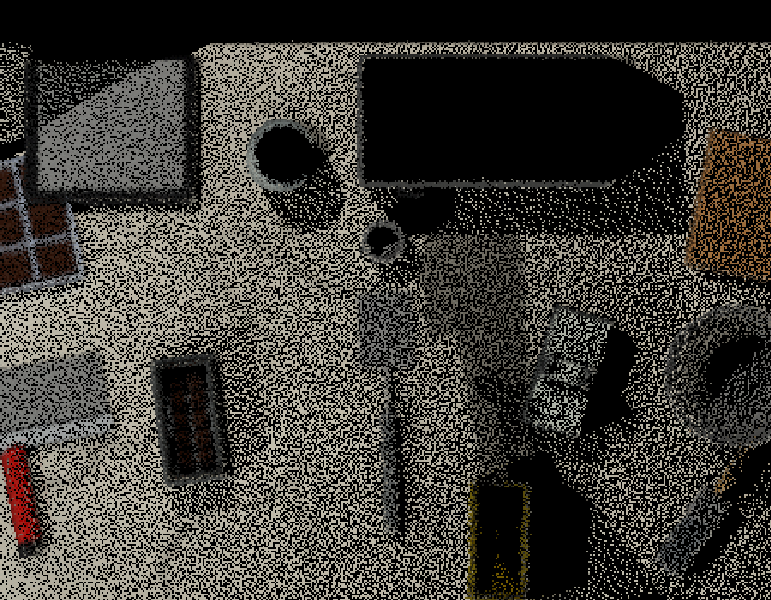

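Checking the identities: the white-covered dark grey box, scene crop left (cover centre about px (190,195)), fits carrier_empty with the cover. The dark box with pralines at (327,237) fits carrier_full. The three yellow ones are decoys. Next I'll take close wrist views of both.

```bash
cat >> h.py <<'E'
def Rz(yaw): # tool down, tool x along yaw dir, closing along object's y
    c,s=np.cos(yaw),np.sin(yaw); return np.array([[c,s,0],[s,-c,0],[0,0,-1.]])
E
python3 - <<'E'
from h import *
for tag,x,y,yaw in [("wf",.51,.227,.09),("wc",.566,-.215,-.25)]:
    R=Rz(yaw); p=np.array([x,y,0.24])+.03*R[:,0]
    movep(p,R); sleep(.2); print(tag,sense()["joint_pos"].round(2),sense()["time_s"]); snap("wrist",tag)
cv2.imwrite("pics/w.png",cv2.resize(np.hstack([cv2.imread("pics/wf.png"),cv2.imread("pics/wc.png")]),(800,300),interpolation=cv2.INTER_AREA))
E
```

```text
wf [-0.6   0.34  0.17  1.78 -0.06  1.03 -1.89] 1.9417
wc [-0.02  0.44  0.42  1.67 -0.2   1.08 -1.35] 3.8583
```

View pics/w.png

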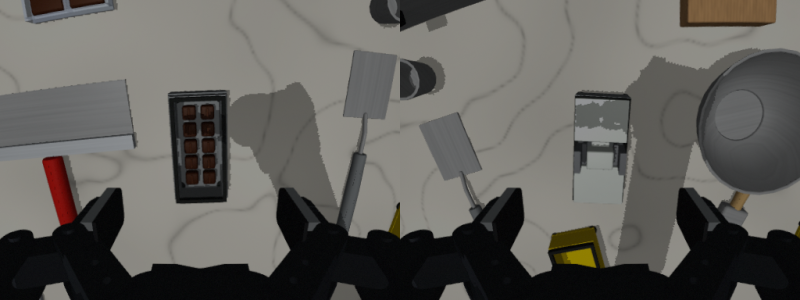

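Left: the praline carrier is centred at about (199,147) in the montage, with the scraper and spatula well clear. Right: the cover is at about (601,148), with its tabs at (578,158) and (624,158), and the bowl to the right.

```bash
python3 - <<'E'
from h import *
def rect(Q):
    (c,s,a)=cv2.minAreaRect((Q[:,:2]*1000).astype(np.float32)); b=cv2.boxPoints((c,s,a))
    e=max([b[1]-b[0],b[2]-b[1]],key=np.linalg.norm); e=e*np.sign(e[0]); return np.round(c,1),np.round(s,1),round(float(np.arctan2(e[1],e[0])),4)
def core(P,n=4): # drop isolated
    from scipy.spatial import cKDTree
    k=cKDTree(P); return P[[len(i)>n for i in k.query_ball_point(P,.004)]]
for tag,c0,zr in [("wc",(.566,-.215),(.043,.052)),("wc",(.566,-.215),(.075,.09)),("wf",(.51,.227),(.038,.066)),("scene",(.566,-.215),(.043,.052)),("side",(.566,-.215),(.043,.052)),("scene",(.51,.227),(.038,.066)),("side",(.51,.227),(.038,.066))]:
    im,W=cloud(tag); P=W.reshape(-1,3); P=P[~np.isnan(P[:,0])]
    N=P[np.hypot(P[:,0]-c0[0],P[:,1]-c0[1])<.09]
    b=N[abs(N[:,2])<.012]
    Q=core(N[(N[:,2]>zr[0])&(N[:,2]<zr[1])],3)
    h,e=np.histogram(N[:,2],np.arange(-.01,.1,.004)) 
    print(tag,zr,len(Q),rect(Q),"zmed",np.median(Q[:,2]).round(4),"bench",np.median(b[:,2]).round(4)); 
    if tag[0]=="w": print(dict(zip((e[:-1]*1000).round().astype(int).tolist(),h.tolist())))
    if zr[0]==.075:
        ax=np.array([np.cos(-.25),np.sin(-.25)])
E
```

```text
wc (0.043, 0.052) 7238 (array([ 567.2, -212.8]), array([ 67.1, 137.8]), -0.2968) zmed 0.0486 bench 0.0011
{-10: 0, -6: 0, -2: 9597, 2: 1181, 6: 104, 10: 15, 14: 23, 18: 27, 22: 24, 26: 30, 30: 30, 34: 66, 38: 145, 42: 486, 46: 6541, 50: 325, 54: 81, 58: 65, 62: 86, 66: 77, 70: 811, 74: 55, 78: 357, 82: 142, 86: 0, 90: 0, 94: 0}
wc (0.075, 0.09) 534 (array([ 566. , -212.4]), array([58.8, 26.6]), 1.2781) zmed 0.0815 bench 0.0011
{-10: 0, -6: 0, -2: 9597, 2: 1181, 6: 104, 10: 15, 14: 23, 18: 27, 22: 24, 26: 30, 30: 30, 34: 66, 38: 145, 42: 486, 46: 6541, 50: 325, 54: 81, 58: 65, 62: 86, 66: 77, 70: 811, 74: 55, 78: 357, 82: 142, 86: 0, 90: 0, 94: 0}
wf (0.038, 0.066) 2974 (array([511.7, 228.8]), array([139.3,  67.5]), 0.1208) zmed 0.0476 bench 0.0013
{-10: 0, -6: 0, -2: 9011, 2: 3372, 6: 49, 10: 269, 14: 366, 18: 2591, 22: 554, 26: 675, 30: 173, 34: 182, 38: 677, 42: 243, 46: 2053, 50: 4, 54: 0, 58: 0, 62: 0, 66: 0, 70: 0, 74: 0, 78: 0, 82: 0, 86: 0, 90: 0, 94: 0}
scene (0.043, 0.052) 162 (array([ 566.9, -211.5]), array([ 62.7, 131.9]), -0.2974) zmed 0.0476 bench 0.0005
side (0.043, 0.052) 8 (array([ 572.2, -197.3]), array([ 43. , 111.8]), -0.0715) zmed 0.0465 bench -0.0
scene (0.038, 0.066) 146 (array([512.1, 228. ]), array([140. ,  65.3]), 0.1345) zmed 0.0459 bench 0.0006
side (0.038, 0.066) 289 (array([509. , 229.8]), array([138.1,  68.8]), 0.1127) zmed 0.0448 bench 0.0001
```

Both fit their known sizes (137.8×67 and 139.3×67.5). I'll look once more with the tool turned half round to cancel the hand-eye calibration bias.

```bash
cat > fit.py <<'E'
from h import *
from scipy.spatial import cKDTree
def fit(tag,c0,zr):
    im,W=cloud(tag); P=W.reshape(-1,3); P=P[~np.isnan(P[:,0])]
    N=P[(np.hypot(P[:,0]-c0[0],P[:,1]-c0[1])<.09)&(P[:,2]>zr[0])&(P[:,2]<zr[1])]
    k=cKDTree(N); Q=N[[len(i)>3 for i in k.query_ball_point(N,.004)]]
    c,s,a=cv2.minAreaRect((Q[:,:2]*1000).astype(np.float32)); b=cv2.boxPoints((c,s,a))
    e=max([b[1]-b[0],b[2]-b[1]],key=np.linalg.norm); e=e*np.sign(e[0])
    return np.round(c,1),np.round(sorted(s),1),round(float(np.arctan2(e[1],e[0])),4),np.median(Q[:,2]).round(4)
E
python3 - <<'E'
from fit import *
for tag,x,y,yaw in [("wc2",.5665,-.2125,-.295+np.pi),("wf2",.5115,.2288,.12+np.pi)]:
    R=Rz(yaw); p=np.array([x,y,0.24])+.03*R[:,0]
    movep(p,R); sleep(.2); print(tag,sense()["joint_pos"].round(2),sense()["time_s"]); snap("wrist",tag)
c=(.5665,-.2125);f=(.5115,.2288)
for t in("wc","wc2"): print(t,fit(t,c,(.0455,.052)),"tabs",fit(t,c,(.075,.09)),"block",fit(t,c,(.068,.0745)))
for t in("wf","wf2"): print(t,fit(t,f,(.0445,.053)),"outer",fit(t,f,(.034,.053)))
E
```

```text
wc2 [ 0.46  0.33 -0.21  1.79  0.08  1.03  1.49] 6.5167
wf2 [-0.07  0.3  -0.54  1.87  0.18  1.02  1.  ] 8.3583
wc (array([ 566.2, -212.8]), array([ 64.9, 135.7]), -0.2912, np.float64(0.0487)) tabs (array([ 566. , -212.4]), array([26.6, 58.8]), 1.2781, np.float64(0.0815)) block (array([ 566.9, -212.5]), array([24.8, 58. ]), 1.2753, np.float64(0.0725))
wc2 (array([ 565.8, -212.8]), array([ 64.1, 135.2]), -0.2916, np.float64(0.0485)) tabs (array([ 565.9, -212.8]), array([26.5, 59. ]), 1.284, np.float64(0.0813)) block (array([ 565. , -212.7]), array([24.3, 58. ]), 1.2778, np.float64(0.0723))
wf (array([511.1, 228.7]), array([ 67.2, 138.1]), 0.128, np.float64(0.048)) outer (array([511.7, 228.8]), array([ 67.5, 139.3]), 0.1208, np.float64(0.0475))
wf2 (array([510.8, 228. ]), array([ 67.2, 137.4]), 0.1284, np.float64(0.0479)) outer (array([510.3, 227.9]), array([ 67.3, 138.5]), 0.1274, np.float64(0.0474))
```

```bash
cat >> h.py <<'E'
def F(n=4):
    a=[]
    for _ in range(n): a.append(sense()["wrist_force"]); sleep(.02)
    return np.mean(a,0)
def st(m=""):
    s=sense(); print(m,"t%.2f"%s["time_s"],"p",s["position"].round(4),"F",s["wrist_force"].round(1),"M",s["ft_torque"].round(2),"gap %.4f gf %.1f"%(s["finger_gap"],s["gripper_force"]))
    return s
C=np.array([.566,-.2127]);CY=-.2914+np.pi
U=np.array([.511,.2283]);UY=.1272+np.pi
E
python3 - <<'E'
from h import *
R=Rz(CY)
movep([*C,.15],R); command_gripper(.066,25); sleep(.1); st("above")
move_l([*C,.085],feed=.12); sleep(.15); st("near")
hit=move_l([*C,.060],feed=.015,until_force=3); s=st(f"touch {hit}"); z=s["position"][2]
move_l([*C,z+.005],feed=.03); sleep(.2); st("raised")
E
```

```text
above t10.51 p [ 0.566  -0.2125  0.1501] F [-0.8 -0.4  0.3] M [-0.02 -0.03 -0.  ] gap 0.0659 gf 0.0
near t11.35 p [ 0.5667 -0.2129  0.086 ] F [-0.2 -0.  -0.1] M [-0.01  0.04 -0.03] gap 0.0661 gf 0.0
touch True t12.84 p [ 0.566  -0.2128  0.0609] F [-0.2  0.5  3.9] M [-0.07  0.08  0.02] gap 0.0658 gf 2.3
raised t13.39 p [ 0.5658 -0.2127  0.0656] F [ 0.2 -0.3 -0.3] M [-0.02 -0.03 -0.03] gap 0.0658 gf 0.0
```

```bash
python3 - <<'E'
from h import *
move_l([*C,.071],feed=.04); sleep(.1)
for g in (.058,.054,.050,.047,.044):
    command_gripper(g,28); s=st(g)
    if abs(s["wrist_force"][2])>8: print("Fz!");break
sleep(.2); st("end"); snap("wrist","sq")
E
```

```text
0.058 t14.02 p [ 0.5659 -0.213   0.0711] F [-1.3  0.3  1.2] M [-0.16  0.07 -0.02] gap 0.0581 gf 1.6
0.054 t14.23 p [ 0.566  -0.2128  0.0714] F [-1.2 -0.8  5.1] M [-0.01  0.37  0.02] gap 0.0542 gf 5.0
0.05 t14.45 p [ 0.5661 -0.2127  0.0717] F [-2.6  1.1  7. ] M [ 0.    0.51 -0.02] gap 0.0503 gf 6.9
0.047 t14.67 p [ 0.5661 -0.2127  0.0718] F [-2.6  0.8  8.3] M [0.04 0.56 0.  ] gap 0.0472 gf 8.3
Fz!
end t14.87 p [ 0.5661 -0.2128  0.0719] F [-2.7 -0.3  7.7] M [ 0.03  0.56 -0.06] gap 0.0471 gf 8.3
```

```bash
python3 - <<'E'
from h import *
command_gripper(.044,30); sleep(.1); st("gripped")
hit=move_l([*C,.076],feed=.01,until_force=14); sleep(.1); s=st(f"lift5 {hit}")
E
```

```text
gripped t15.23 p [ 0.5661 -0.2129  0.0721] F [-2.9 -0.3  9.6] M [-0.03  0.73 -0.06] gap 0.0446 gf 30.0
lift5 False t15.98 p [ 0.5659 -0.2124  0.0757] F [ 0.8  0.5 -0.5] M [-0.07 -0.06  0.02] gap 0.0448 gf 30.8
```

```bash
python3 - <<'E'
from h import *
hit=move_l([*C,.09],feed=.03,until_force=8); s=st(f"lift {hit}")
if not hit:
    move_l([*C,.16],feed=.15)
    movep([*U,.16],Rz(UY)); sleep(.3); st("over full"); snap("wrist","hold"); snap("scene","holds"); snap("side","holdd")
    def crop(t,u,v): return cv2.resize(cv2.imread(f"pics/{t}.png")[v-60:v+60,u-80:u+80],(400,300),interpolation=cv2.INTER_CUBIC)
    a=cv2.resize(cv2.imread("pics/hold.png"),(400,300))
    cv2.imwrite("pics/hold3.png",np.vstack([np.hstack([a,crop("holds",330,210)]),np.hstack([crop("holdd",196,230),a*0])]))
E
```

```text
lift False t16.60 p [ 0.566  -0.2127  0.0902] F [-0.4 -0.  -1.7] M [-0.01  0.05 -0.01] gap 0.0450 gf 30.9
over full t19.15 p [0.5113 0.2277 0.16  ] F [ 0.5 -0.5 -1.4] M [ 0.03  0.02 -0.03] gap 0.0448 gf 31.0
```

View pics/hold3.png

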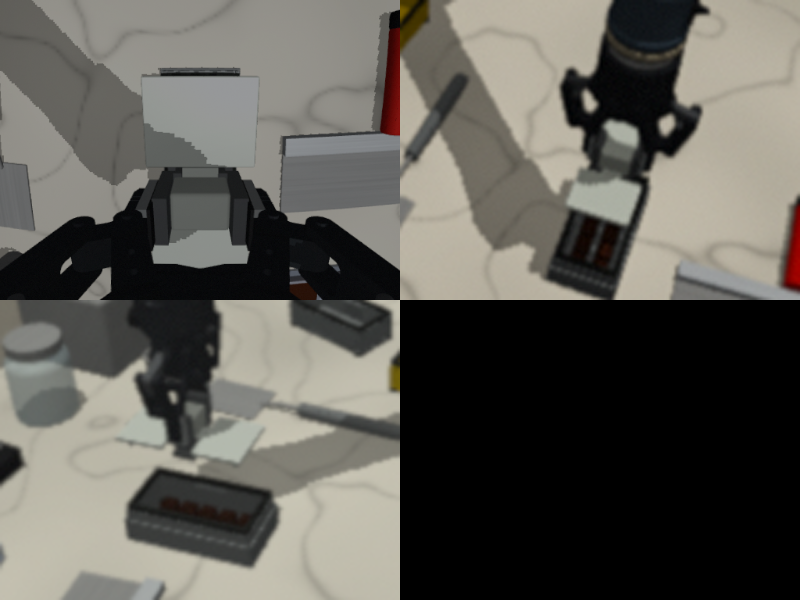

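The cover is held squarely over the praline box (wrist crop, plate (143..258, 75..165)). I'll check its tilt and offset numerically.

```bash
python3 - <<'E'
from h import *
im,W=cloud("hold"); _,_,_,pos,R=pickle.load(open("pics/hold.pkl","rb"))
T=((W.reshape(-1,3)-pos)@R); T=T[~np.isnan(T[:,0])]
Q=T[(T[:,2]>.015)&(T[:,2]<.035)&(abs(T[:,1])<.04)&(T[:,0]>.018)&(T[:,0]<.08)]
A=np.c_[Q[:,:2],np.ones(len(Q))]; c=np.linalg.lstsq(A,Q[:,2],rcond=None)[0]
r=Q[:,2]-A@c; k=abs(r)<.002; c=np.linalg.lstsq(A[k],Q[k,2],rcond=None)[0]
Q=Q[k]; print("tilt dx,dy",c.round(4),len(Q), "x max",np.percentile(Q[:,0],99.5).round(4))
b,s,a=cv2.minAreaRect((Q[:,:2]*1000).astype(np.float32)); print(b,s,a); print(pos.round(4), R.round(4).tolist())
B=Q[(Q[:,0]>.03)&(Q[:,0]<.065)]
for lo in(.03,.04,.05,.06):
    y=B[(B[:,0]>=lo)&(B[:,0]<lo+.01)][:,1]; print(lo,y.min().round(4),y.max().round(4)) if len(y) else 0
E
```

```text
tilt dx,dy [ 0.0031 -0.0013  0.025 ] 16384 x max 0.0676
(42.85280990600586, 0.49236488342285156) (64.38117218017578, 49.6906623840332) 89.98348236083984
[0.5113 0.2277 0.16  ] [[-0.9921, -0.1257, 0.0001], [-0.1257, 0.9921, -0.0002], [-0.0, -0.0002, -1.0]]
0.03 -0.0315 0.0327
0.04 -0.0314 0.0326
0.05 -0.0316 0.0327
0.06 -0.0317 0.0326
```

```bash
python3 - <<'E'
from h import *
move_l([*U,.102],feed=.12); sleep(.2); st("pre"); f0=F(); print("f0",f0.round(2))
hit=move_l([*U,.082],feed=.025,until_force=5); sleep(.1); s=st(f"in {hit}"); print((F()-f0).round(2))
if not hit:
    hit=move_l([*U,.070],feed=.008,until_force=4); st(f"seal {hit}"); sleep(.15); print((F()-f0).round(2)); st()
E
```

```text
pre t20.13 p [0.5116 0.2286 0.1029] F [ 0.1 -0.5 -2.1] M [ 0.01 -0.03  0.02] gap 0.0445 gf 31.0
f0 [ 0.28 -0.14 -1.44]
in False t21.25 p [0.5111 0.2284 0.0822] F [ 0.4 -0.  -1.2] M [0.02 0.02 0.01] gap 0.0448 gf 31.0
[-0.11  0.23 -0.15]
seal True t22.16 p [0.511  0.2283 0.0762] F [ 0.4 -0.4  3.4] M [ 0.05 -0.06 -0.01] gap 0.0450 gf 32.4
[0.72 0.33 5.53]
 t22.38 p [0.511  0.2283 0.076 ] F [1.7 1.4 3.5] M [ 0.15 -0.18  0.05] gap 0.0444 gf 32.5
```

```bash
cat >> h.py <<'E'
F0=-1.44
def press(zc,target,step=.0004,n=14):
    """lower the commanded height until the push is `target`"""
    for _ in range(n):
        f=F(3)[2]-F0
        if f>=target: break
        zc-=min(step,max(.0001,(target-f)/8000)); move_l([*U,zc],feed=.01)
    return zc,f
E
python3 - <<'E'
from h import *
z=.0755
move_l([*U,z],feed=.01)
z,f=press(z,11.5); s=st(f"zc {z:.4f} f {f:.1f}")
E
```

```text
zc 0.0732 f 11.6 t25.68 p [0.5111 0.2284 0.074 ] F [-1.9 -1.  10.2] M [-0.19  0.31  0.  ] gap 0.0449 gf 34.0
```

Pressed to 11.6 N on the seal. Next I'll ease the grip to about the spring force, slide the fingers down until their tips bear on the plate, and then open little by little while keeping up the push.

```bash
python3 - <<'E'
from h import *
z=.0732
command_gripper(.0472); s=st("eased")
z,f=press(z,11.5,step=.0007,n=14); s=st(f"zc {z:.4f} f {f:.1f}")
E
```

```text
eased t25.89 p [0.5111 0.2285 0.0738] F [0.2 0.2 7.7] M [-0.08  0.18 -0.02] gap 0.0475 gf 8.3
zc 0.0725 f 11.6 t27.44 p [0.5111 0.2286 0.0733] F [-0.4 -0.8  9.7] M [-0.13  0.28 -0.02] gap 0.0473 gf 8.3
```

```bash
python3 - <<'E'
from h import *
z=.0725
for g in (.0484,.0492):
    command_gripper(g); z,f=press(z,12,step=.0008,n=8); s=st(f"zc {z:.4f} f {f:.1f}")
E
```

```text
zc 0.0719 f 12.0 t29.21 p [0.5111 0.2286 0.0728] F [-1.7 -0.9 10.9] M [-0.12  0.4   0.04] gap 0.0487 gf 7.7
zc 0.0712 f 12.5 t31.57 p [0.5112 0.2287 0.0722] F [-1.4 -0.2 10.5] M [-0.08  0.32 -0.02] gap 0.0492 gf 7.3
```

```bash
python3 - <<'E'
from h import *
z=.0712
for g in (.0500,.0508,.0518,.0530):
    command_gripper(g); z-=.0004; move_l([*U,z],feed=.02); z,f=press(z,11.5,step=.0007,n=5); s=st(f"zc {z:.4f} f {f:.1f}")
E
```

```text
zc 0.0706 f 11.6 t32.69 p [0.5112 0.2286 0.0715] F [-1.7 -0.9 10.1] M [-0.15  0.31  0.01] gap 0.0504 gf 6.9
zc 0.0696 f 10.7 t34.66 p [0.5113 0.2286 0.0704] F [-1.8 -0.3  9.2] M [-0.08  0.17 -0.01] gap 0.0509 gf 6.5
zc 0.0681 f 9.3 t36.62 p [0.5114 0.2286 0.0688] F [-0.3 -1.   8.9] M [-0.05  0.13  0.03] gap 0.0515 gf 6.1
zc 0.0662 f 9.3 t38.59 p [0.5114 0.2286 0.0668] F [-0.6  0.2  9. ] M [-0.08  0.08 -0.02] gap 0.0528 gf 5.5
```

```bash
python3 - <<'E'
from h import *
z=.0662
for g in (.054,.0555,.0575):
    command_gripper(g); z,f=press(z,10.5,step=.001,n=4); s=st(f"zc {z:.4f} f {f:.1f}")
E
```

```text
zc 0.0652 f 7.7 t40.01 p [0.5114 0.2285 0.0657] F [-0.7  0.1  6.8] M [-0.04  0.01 -0.01] gap 0.0538 gf 5.0
zc 0.0641 f 9.1 t41.42 p [0.5114 0.2285 0.0647] F [-0.4 -0.5  8.7] M [-0.05  0.11 -0.04] gap 0.0552 gf 5.4
zc 0.0634 f 9.6 t42.84 p [0.5115 0.2283 0.0641] F [-1.1 -0.6  8.5] M [-0.1   0.06  0.06] gap 0.0575 gf 5.2
```

```bash
python3 - <<'E'
from h import *
z=.0634
command_gripper(.060); z,f=press(z,9,step=.0006,n=3); st(f"zc {z:.4f} f {f:.1f}")
command_gripper(.067); st("open")
move_l([*U,z+.012],feed=.03); st("up")
R=Rz(UY); move_l(np.array([*U,.20])+.02*R[:,0],feed=.15); sleep(.2); st("clear"); snap("wrist","end"); snap("side","endd")
from fit import fit
for zr in((.045,.056),(.074,.095)): print(fit("end",(.511,.2283),zr))
im,W=cloud("end");P=W.reshape(-1,3);P=P[~np.isnan(P[:,0])]
Q=P[(np.hypot(P[:,0]-.511,P[:,1]-.2283)<.06)&(P[:,2]>.044)&(P[:,2]<.058)];A=np.c_[Q[:,:2]-U,np.ones(len(Q))]
print(np.linalg.lstsq(A,Q[:,2],rcond=None)[0].round(4))
a=cv2.resize(cv2.imread("pics/end.png")[60:300,120:400],(400,343));b=cv2.resize(cv2.imread("pics/endd.png")[200:309,130:257],(400,343),interpolation=cv2.INTER_CUBIC)
cv2.imwrite("pics/fin.png",np.hstack([a,b]))
E
```

```text
zc 0.0633 f 9.2 t43.41 p [0.5115 0.2282 0.0639] F [ 0.1 -0.6  8.2] M [-0.15  0.01 -0.02] gap 0.0600 gf 3.8
open t43.65 p [0.5105 0.2279 0.0628] F [-0.   0.1  1.3] M [-0.04 -0.   -0.01] gap 0.0670 gf 0.6
up t44.20 p [0.511  0.2283 0.0755] F [0.7 0.3 0.5] M [ 0.01 -0.04 -0.03] gap 0.0668 gf 0.0
clear t45.39 p [0.4908 0.2255 0.199 ] F [-0.3 -0.   0.2] M [0.07 0.01 0.  ] gap 0.0671 gf 0.0
(array([510.8, 228. ]), array([ 67.2, 137.5]), 0.1267, np.float64(0.0506))
(array([511.3, 228.9]), array([27. , 58.6]), -1.4431, np.float64(0.0757))
[-0.0017  0.0074  0.0505]
```

View pics/fin.png

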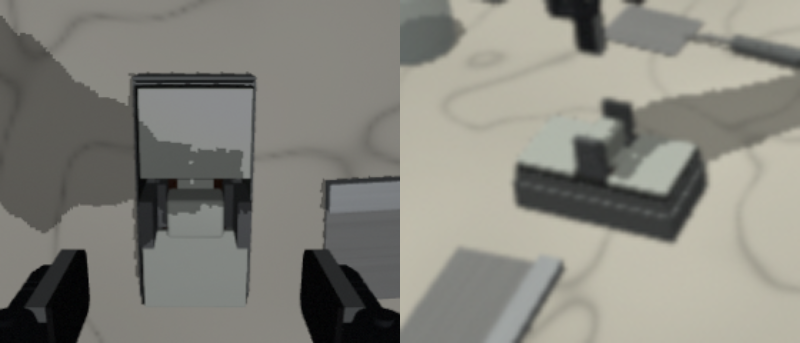

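The tabs measure 58.6 mm over their faces, so they are fully sprung out. The plate top is 2.7 mm above the relaxed seal (2.5 mm expected when latched), and the plate is flat.

```bash
python3 -c "
from rig import *
print(finish_job())"
```

```text
the job is handed in; nothing more can be done
None
```

I moved the cover from the empty carrier to the praline carrier, where it sits latched and flat with both tabs sprung out. I pressed the seal with about 12 N and handed the job in about 45 s into the 58 s limit.

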